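# Make up a kit of copper fittings

## Task

Make up the copper kit in the yellow crate: lay the copper tee flat in the blue bin, lay the copper elbow flat in the red bin, and stand the copper coupling on end in the white bin. Leave the look-alikes (the brass tee, the brass elbow and the copper end cap) where they are on the bench.

Things in the scene. Friction and masses are not known exactly. Their poses are not given: they have to be found in the camera images.
- copper_tee_c (a point): Copper (red-brown, smooth) pipe tee, about 85 g, lying flat, any yaw: tubes 25 mm in diameter, run 50 mm long along x with flat ends, branch along +y to 30 mm from the run's axis; z up. The point: 12.5 mm up, mid-run, 5 mm from the run's axis towards the branch, near the centre of mass. Can be gripped there along x, over the two ends (50 mm).
- copper_elbow_c (a point): Copper (red-brown, smooth) 90 degree elbow, about 65 g, lying flat, any yaw: tubes 25 mm in diameter along +x and +y, mouths 28 mm from the corner point where their axes meet; z up. The point: 12.5 mm up, at x +7.75, y +5 mm from the corner point. Can be gripped there along x, between the x tube's mouth and the outside of the bend (40.5 mm).
- copper_coupling_c (a point): Copper (red-brown) straight coupling, about 60 g: a sleeve 25 mm in diameter, 44 mm tall, standing on end, its bore dark seen from above, a thin bead round its waist. The point is its centre, 22 mm up; z is its axis, up.
- brass_tee_c (a point): Look-alike that stays: brass (yellow) tee, form and size of the copper one but with square collars at its mouths, lying flat, any yaw. The point: 12.5 mm up, 5 mm from the run's axis towards the branch.
- brass_elbow_c (a point): Look-alike that stays: brass (yellow) elbow, form and size of the copper one but with square collars at its mouths, lying flat, any yaw. The point: 12.5 mm up, at x +7.75, y +5 mm from the corner point.
- copper_cap_c (a point): Look-alike that stays: copper end cap, 25 mm in diameter but only 25 mm tall, closed domed top (no bore), standing. The point: 12.5 mm up on its axis. (Two small loose tins, green and white, 26 mm wide, up to 16 mm high, also stand among the fittings, their centres at least 70 mm from the fittings' middles.)
- crate: Yellow plastic crate, fixed on the bench to the robot's left: 344 mm along its x, 120 mm along y, 18 mm high, floor 4 mm, a 12 mm grip at each short end. It holds the three bins in a row along x, 111 mm apart. Origin: centre of its underside, on the bench; z up.
- blue_bin: Blue plastic bin, open on top, 110 x 110 mm outside, 22 mm high, walls and floor 3 mm (inside 104 x 104 mm), fixed in the yellow crate; which of the three places it has there varies. Origin: centre of its underside, 4 mm above the bench; its inner floor is 3 mm above the origin. x and y run along its walls, x along the crate.
- red_bin: Red plastic bin, open on top, 110 x 110 mm outside, 22 mm high, walls and floor 3 mm (inside 104 x 104 mm), fixed in the yellow crate; which of the three places it has there varies. Origin: centre of its underside, 4 mm above the bench; its inner floor is 3 mm above the origin. x and y run along its walls, x along the crate.
- white_bin: White plastic bin, open on top, 110 x 110 mm outside, 22 mm high, walls and floor 3 mm (inside 104 x 104 mm), fixed in the yellow crate; which of the three places it has there varies. Origin: centre of its underside, 4 mm above the bench; its inner floor is 3 mm above the origin. x and y run along its walls, x along the crate.
Things that resemble listed ones, but are neither listed nor needed, are in the scene too. Leave any green look-alike of the part that bears copper_tee_c alone. Leave any green look-alike of the part that bears copper_elbow_c alone.

How it is judged (in metres and radians):
At the end, for the whole second after the job is handed in: Tee flat in blue bin, elbow flat in red, coupling upright in white: each point within 42 mm of the bin middle along both walls, at most 5 mm above its rest height there, tilt under 0.15 rad, at rest, released; brass tee, brass elbow and end cap within 20 mm of their start (x of copper_tee_c in the frame of blue_bin between -0.042 and 0.042 m and y of copper_tee_c in the frame of blue_bin between -0.042 and 0.042 m and z of copper_tee_c in the frame of blue_bin below 0.0205 m and angle between each of copper_tee_c, copper_elbow_c, copper_coupling_c's own z axis and vertical below 0.15 rad and linear speed of each of copper_tee, copper_elbow, copper_coupling below 0.02 m/s and angular speed of each of copper_tee, copper_elbow, copper_coupling below 0.3 rad/s and contact force between each of copper_tee, copper_elbow, copper_coupling and the fingers below 0.1 N and x of copper_elbow_c in the frame of red_bin between -0.042 and 0.042 m and y of copper_elbow_c in the frame of red_bin between -0.042 and 0.042 m and z of copper_elbow_c in the frame of red_bin below 0.0205 m and x of copper_coupling_c in the frame of white_bin between -0.042 and 0.042 m and y of copper_coupling_c in the frame of white_bin between -0.042 and 0.042 m and z of copper_coupling_c in the frame of white_bin below 0.03 m and distance of each of brass_tee_c, brass_elbow_c, copper_cap_c from where it was at the start of the episode below 0.02 m); the robot touches nothing.
It fails at once if the brass tee is moved more than 20 mm (distance of brass_tee_c from where it was at the start of the episode above 0.02 m).
It fails at once if the brass elbow is moved more than 20 mm (distance of brass_elbow_c from where it was at the start of the episode above 0.02 m).
It fails at once if the copper end cap is moved more than 20 mm (distance of copper_cap_c from where it was at the start of the episode above 0.02 m).
It also fails if it takes over 80 s, if anything falls off the work surface, if the arm or the gripper's body presses on something with over 40 N, if the wrist force passes 120 N, or if a joint passes its speed limit or range.

## Robot

A 6-joint arm with a two-finger parallel gripper is mounted at the origin on the work surface. World frame = base frame: x ahead of the robot, y to its left, z up, the work surface at z = 0. Lengths are in m, angles in degrees, forces in N, time in s.
With the tool pointing down it reaches from about 0.375 to 0.9 m from the base axis. Payload 3.1 kg.
Tool frame: the origin (TCP) lies on the centre line of the jaws, within the pads' length; the fingertips stand 25 mm ahead of it and the grasp point (between the pads) lies 6 mm ahead of it; z points along the fingers, y is the line along which they close (so a half turn about z gives the same grasp; the last joint's range is limited). The gripper opens to 87 mm and grips with 3 to 60 N. Pads are 19 mm wide; open, the fingers measure 117 mm over their backs; the gripper's body (75 mm by 190 mm) begins 51 mm behind the grasp point.
Start: joints at [54.001, 30.224, 82.088, -0, 67.689, -10.227], TCP at [0.272, 0.563, 0.248] pointing down, gripper open.
Joint ranges: [-176.69, 176.69], [-43.24, 126.21], [12.49, 139.97], [-82, 262], [0, 151.66], [-163.58, 163.58]. Speed limits (degrees/s): [159.86, 159.86, 180, 180, 180, 180].

## Interface

Orientations are given as a 3x3 rotation matrix whose columns are the frame's x, y, z axes.
In Python, from rig import * gives the robot as it stands.
- The arm moves only by the tool step_arm, never from a script. Its argument "steps" is a list of rows, each a list of 7 numbers: the shift along the tool's x, y, z normalised to -1 to 1, where 1 is 0.3 m, then the turn, a rotation vector about the tool's x, y, z normalised to -1 to 1, where 1 is 45 degrees, then the gripper's target within -1 to 1 (shut at 1, half-way at 0, fully open at -1). A call has 1 to 8 rows; each row is the pose to reach, as a shift and turn from the pose commanded when the call began, along the tool's axes at that moment; what a row does not reach only later rows make up. A row lasts 1/12 s, in which the tool goes at most 41.7 mm and 7.16 degrees, less where a joint would pass 70% of its speed; a pose out of reach is approached as far as the arm can. A call with a number of a shift or a turn outside -1 to 1 is refused whole. A call with a gripper value outside its range is refused whole. The fingers move at their own pace and stop on an object; the grip force is fixed at half the most. Time passes only in rows, so rows that repeat a pose let the fingers close. It gives the time, the measured TCP pose, the force, the opening and the grip force at its end, in the units of the state.
- read_state(): the state, without advancing time (a new reading comes with each control period).
- capture(name): name is "side" or "top" or "wrist"; returns a dict with "image" (480x640x3 uint8, red, green, blue), "vertical_fov" (degrees; the focal length in pixels is half the picture's height over the tangent of half this angle, whatever the lens; pixels are square), "cx", "cy" (the principal point, pixels), "k1" (the pictures are not rectified: a ray, as slopes to the right and down, at radius r is drawn at 1 + k1 r^2 times it, then the intrinsics apply), "world_from_camera" (4x4, takes a point from camera to world coordinates); the wrist camera has in their place "T_tool_cam" (4x4, takes a point from camera to tool coordinates, whose origin is the TCP and whose axes are the flange's). Camera axes: x right, y down, z forward; pixel columns grow to the right and rows downward; lengths in m; the calibration is good to about 2 mm. A picture is of the moment at which its call begins: read the wrist's pose just before it. There is no depth.
- hand_in(): hands the job in; it is judged then, once.
The state is a dict: "time_s": time; "joint_positions": joint angles; "qvel": joint speeds; "tau": joint torques, N m; "position": TCP position; "tcp_rot": TCP orientation; "force": force on the tool from outside, world axes, zero at the start; "moment": the same for the moment, N m; "opening": opening from 0.0 (shut) to 1.0 (fully open); "grasp_force": force on a finger pad.
Only numpy, scipy, OpenCV 4.12 (cv2) and the standard library are available. Lean on these libraries where they do the work, as an engineer would, in place of code of your own. Each camera call takes 0.05 s, during which the arm holds its last target. There are 200 camera calls.

## Working session

There is one attempt and no reset: what is moved stays moved. The work goes in short steps, Python scripts to look and compute and a tool call to move; the robot and the scene stay as the last step left them, time stands still between calls to the robot, and variables do not carry over. Pictures are saved under pics/ and viewed, at most 14 in all, crops included, and the job is handed in when it is done.

Besides the shell and the picture viewer there is one more tool, called as name([rows], argument=value, ...), one row to a line, values as JSON. step_arm: Moves the arm, as the interface text tells. Scaled input: -1 to 1 covers 0.3 m each way for a shift and 45 degrees each way for a turn. Its arguments: {"type":"object","properties":{"steps":{"type":"array"}},"required":["steps"]}

```bash
mkdir -p pics; ls; cat > h.py <<'E'
from rig import *
import numpy as np, cv2
def snap(n,f):
    s=read_state(); c=capture(n); cv2.imwrite(f'pics/{f}.png',c['image'][:,:,::-1])
    if n=='wrist':
        T=np.eye(4);T[:3,:3]=np.array(s['tcp_rot']);T[:3,3]=s['position']
        c['W']=T@np.array(c['T_tool_cam'])
    else: c['W']=np.array(c['world_from_camera'])
    c['image']=None if False else c['image']
    np.save(f'pics/{f}.npy',c,allow_pickle=True); return c
def load(f): return np.load(f'pics/{f}.npy',allow_pickle=True).item()
def w(c,px,z):
    F=240/np.tan(np.radians(c['vertical_fov'])/2)
    K=np.array([[F,0,c['cx']],[0,F,c['cy']],[0,0,1]])
    p=np.array(px,float).reshape(-1,1,2)
    u=cv2.undistortPoints(p,K,np.array([c['k1'],0,0,0.]))[:,0]
    d=np.c_[u,np.ones(len(u))]@c['W'][:3,:3].T; o=c['W'][:3,3]
    return o+d*((np.asarray(z)-o[2])/d[:,2])[:,None]
E
python3 - <<'E'
from h import *
for n in('top','side','wrist'):
    c=snap(n,n+'0'); print(n,c['W'].round(3).tolist(),c['vertical_fov'],c['k1'])
s=read_state();print(s)
E
```

```text
pics
top [[-0.038, -0.978, 0.204, 0.337], [-0.999, 0.037, -0.008, 0.022], [0.0, -0.204, -0.979, 0.83], [0.0, 0.0, 0.0, 1.0]] 57.9916500799708 -0.07084505393329478
side [[0.963, -0.188, 0.193, 0.318], [-0.269, -0.722, 0.637, -0.604], [0.019, -0.665, -0.746, 0.755], [0.0, 0.0, 0.0, 1.0]] 46.898042160166234 -0.1477226283138143
wrist [[0.434, 0.864, 0.256, 0.202], [0.901, -0.416, -0.125, 0.596], [-0.002, 0.285, -0.959, 0.384], [0.0, 0.0, 0.0, 1.0]] 62.78690917581645 -0.03868335989079377
{'time_s': 0.15, 'joint_positions': array([ 5.40015550e+01,  3.02676360e+01,  8.21392753e+01,  2.86035378e-04,
        6.76901230e+01, -1.02292375e+01]), 'qvel': array([-0.11147852, -0.10927452, -0.17849008, -0.03370602,  0.02040669,
       -0.02789827]), 'tau': array([ 7.55385299e-04, -4.40428948e+01, -1.76843315e+01,  6.33794675e-02,
        5.52399165e-02, -8.76020476e-05]), 'position': array([0.27139698, 0.56242096, 0.24678807]), 'tcp_rot': array([[-9.00551570e-01,  4.34748056e-01, -9.99153382e-04],
       [ 4.34749097e-01,  9.00550583e-01, -1.36743729e-03],
       [ 3.05297460e-04, -1.66582882e-03, -9.99998566e-01]]), 'force': array([-0.21304928, -0.53450999,  1.00589377]), 'moment': array([-0.00302721,  0.04392354,  0.00584684]), 'grasp_force': 0.0, 'opening': 1.0044271461961012}
```

View pics/top0.png

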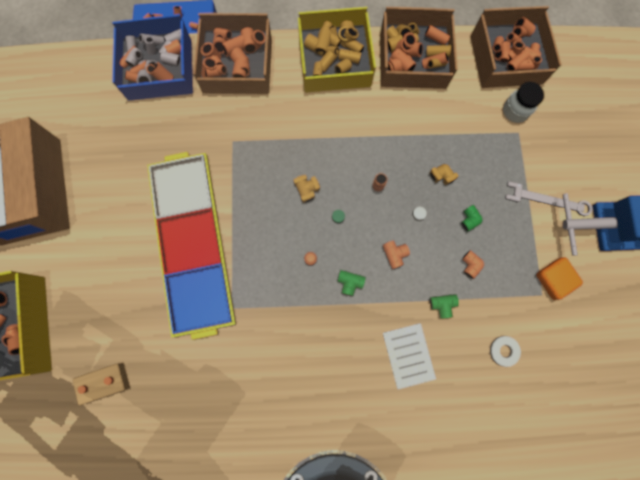

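View pics/side0.png

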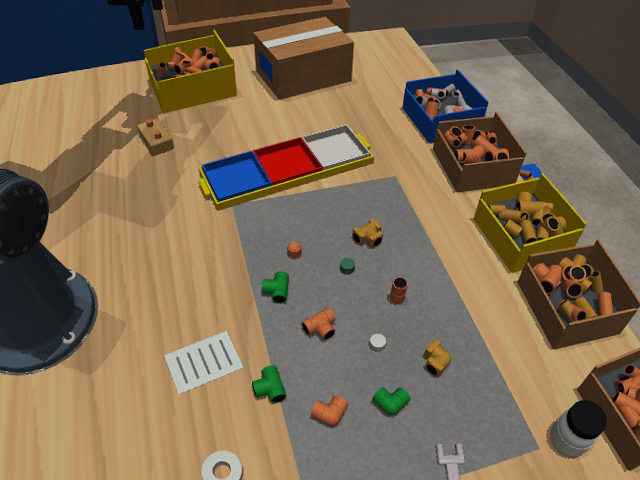

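The top view shows these candidates:
- **Tees:** red-brown (396,254) is the copper tee, since it has no collars. Yellow (306,188) is brass with collars; green (350,283) and (445,305) are also ruled out.
- **Elbows:** red-brown (473,264) is the copper elbow. Yellow (445,174) is brass and green (473,217) is ruled out.
- **Coupling or cap:** the tall part with a dark bore at (379,182) is the coupling. The short domed one at (310,259) is the cap.

In the crate, white is at (183,187), red at (190,240) and blue at (199,298). Next I'll confirm these in one enlarged crop.

```bash
python3 - <<'E'
from h import *
im=cv2.imread('pics/top0.png')
def cr(x,y): # 50x37 -> 400x300
    return cv2.resize(im[y-24:y+24,x-32:x+32],(400,300),interpolation=cv2.INTER_CUBIC)
cv2.imwrite('pics/mont.png',np.vstack([np.hstack([cr(396,254),cr(473,264)]),np.hstack([cr(379,182),cr(310,259)])]))
cv2.imwrite('pics/crate.png',cv2.resize(im[145:345,140:245],None,fx=3,fy=3,interpolation=cv2.INTER_CUBIC))
E
```

```text
(no output)
```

View pics/mont.png

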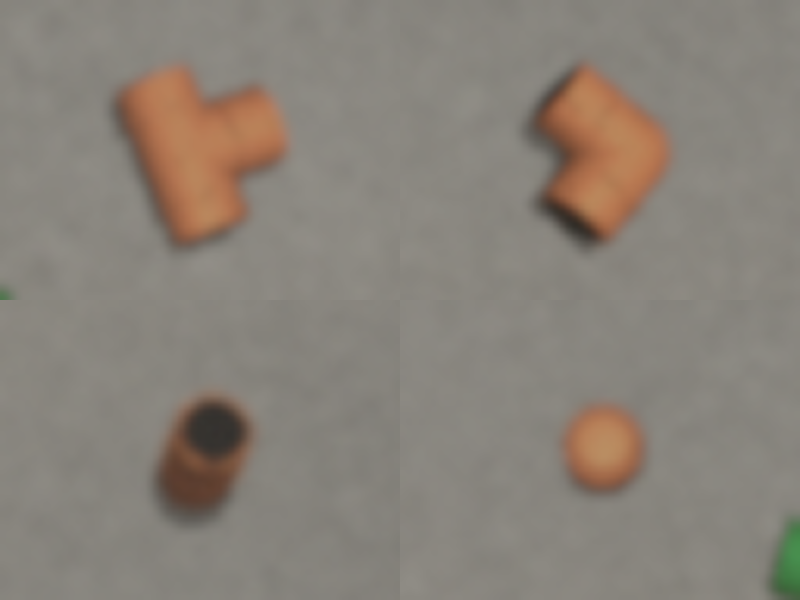

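View pics/crate.png

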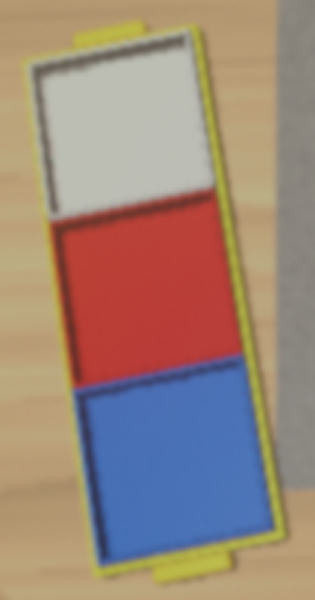

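The copper tee, elbow, coupling (open bore) and cap (domed) are confirmed. The bins run white, red, blue from top to bottom.

```bash
python3 - <<'E'
from h import *
c=load('top0')
def P(x,y,l,z,ox,oy): 
    return w(c,[(x-32+(u-ox)/6.25,y-24+(v-oy)/6.25) for u,v in l],np.full(len(l),z))
t=P(396,254,[(152,80),(213,235),(275,128)],.0125,0,0); print('tee',t.round(4).tolist(),np.linalg.norm(t[0]-t[1]))
m=(t[0]+t[1])/2; print('mid',m,'branch',np.linalg.norm(t[2]-m))
e=P(473,264,[(562,92),(574,219),(631,150)],.0125,400,0);print('elb',e.round(4).tolist(),np.linalg.norm(e[0]-e[2]),np.linalg.norm(e[1]-e[2]))
print('coup',P(379,182,[(213,432)],.044,0,300).round(4)); print('cap',P(310,259,[(604,450)],.0125,400,300).round(4))
b=w(c,[(140+u/3,145+v/3) for u,v in [(123,125.5),(146,289),(174,462)]],np.full(3,.026));print('WRB',b.round(4).tolist(),np.diff(b,axis=0))
o=w(c,[(306,188),(445,174),(473,217),(350,283),(445,305),(339,216),(420,213)],np.full(7,.0125));print(o.round(3).tolist())
E
```

```text
tee [[0.4793, -0.1251, 0.0125], [0.4307, -0.1403, 0.0125], [0.4629, -0.1619, 0.0125]] 0.050869006352246844
mid [ 0.45500065 -0.13273207  0.0125    ] branch 0.030255987793307047
elb [[0.4501, -0.2756, 0.0125], [0.4109, -0.2752, 0.0125], [0.4313, -0.2953, 0.0125]] 0.027207863758444653 0.028612501755883778
coup [[ 0.5975 -0.1147  0.044 ]]
cap [[0.4536 0.0252 0.0125]]
WRB [[0.6029, 0.2732, 0.026], [0.494, 0.2555, 0.026], [0.3847, 0.2361, 0.026]] [[-0.10893962 -0.01771775  0.        ]
 [-0.109235   -0.01943015  0.        ]]
[[0.595, 0.029, 0.012], [0.614, -0.249, 0.012], [0.524, -0.296, 0.012], [0.405, -0.047, 0.012], [0.357, -0.224, 0.012], [0.536, -0.033, 0.012], [0.536, -0.192, 0.012]]
```

```bash
cat > go.py <<'E'
import sys
from h import *
from scipy.spatial.transform import Rotation as R
# args: x y z closing_yaw_deg  -> shift/turn in tool units
a=[float(v) for v in sys.argv[1:]]; s=read_state(); Q=np.array(s['tcp_rot'])
for i in range(0,len(a),4):
    x,y,z,k=a[i:i+4]; k=np.radians(k)
    Y=np.array([np.cos(k),np.sin(k),0]); Z=np.array([0,0,-1.]); G=np.c_[np.cross(Y,Z),Y,Z]
    print((Q.T@(np.array([x,y,z])-s['position'])/.3).round(4),(R.from_matrix(Q.T@G).as_rotvec(degrees=True)/45).round(4))
print(s['time_s'],s['position'].round(4),round(s['opening'],3))
E
python3 go.py .42 .24 .2 64.2 .5975 -.1147 .15 64.2
```

```text
[-0.9134 -0.7522  0.1569] [-0.0021 -0.0004  0.0007]
[-1.9603 -1.5595  0.3246] [-0.0021 -0.0004  0.0007]
0.15 [0.2714 0.5624 0.2468] 1.004
```

step_arm([
  [-0.98,-0.78,0.16,0,0,0,-1],
  [-0.98,-0.78,0.16,0,0,0,-1],
  [-0.98,-0.78,0.16,0,0,0,-1],
  [-0.98,-0.78,0.16,0,0,0,-1],
  [-0.98,-0.78,0.16,0,0,0,-1],
  [-0.98,-0.78,0.16,0,0,0,-1],
  [-0.98,-0.78,0.16,0,0,0,-1],
  [-0.98,-0.78,0.16,0,0,0,-1],
])

```text
time_s: 0.82
position: [0.4155, 0.2631, 0.2051]
tcp_rot: [[-0.901, 0.434, -0.0], [0.434, 0.901, -0.0], [0.0, -0.0, -1.0]]
force: [0.3, 0.6, -0.4]
opening: 1.002
grasp_force: 0.0
```

step_arm([
  [-0.98,-0.78,0.16,0,0,0,-1],
  [-0.98,-0.78,0.16,0,0,0,-1],
  [-0.98,-0.78,0.16,0,0,0,-1],
  [-0.98,-0.78,0.16,0,0,0,-1],
  [-0.98,-0.78,0.16,0,0,0,-1],
  [-0.98,-0.78,0.16,0,0,0,-1],
  [-0.98,-0.78,0.16,0,0,0,-1],
  [-0.98,-0.78,0.16,0,0,0,-1],
])

```text
time_s: 1.48
position: [0.559, -0.035, 0.1626]
tcp_rot: [[-0.9, 0.435, -0.0], [0.435, 0.9, 0.0], [0.0, 0.0, -1.0]]
force: [1.0, 0.8, 0.6]
opening: 0.999
grasp_force: 0.0
```

```bash
python3 go.py .5975 -.1147 .15 64.2
```

```text
[-0.2312 -0.1832  0.042 ] [ 0.0001 -0.0006  0.0001]
1.4833 [ 0.559  -0.035   0.1626] 0.999
```

step_arm([
  [-0.22,-0.17,0.04,0,0,0,-1],
  [-0.22,-0.17,0.04,0,0,0,-1],
  [-0.22,-0.17,0.04,0,0,0,-1],
  [-0.22,-0.17,0.04,0,0,0,-1],
  [-0.22,-0.17,0.04,0,0,0,-1],
  [-0.22,-0.17,0.04,0,0,0,-1],
  [-0.22,-0.17,0.04,0,0,0,-1],
])

```text
time_s: 2.07
position: [0.595, -0.1059, 0.1512]
tcp_rot: [[-0.901, 0.433, -0.001], [0.433, 0.901, 0.001], [0.001, 0.0, -1.0]]
force: [0.1, 0.6, -0.8]
opening: 1.0
grasp_force: 0.0
```

```bash
python3 - <<'E'
from h import *
snap('wrist','w1')
E
python3 go.py .5975 -.1147 .036 64.2
```

```text
[-0.0195 -0.0229  0.3844] [ 0.     -0.0008  0.0031]
2.1167 [ 0.5953 -0.106   0.1513] 1.001
```

View pics/w1.png

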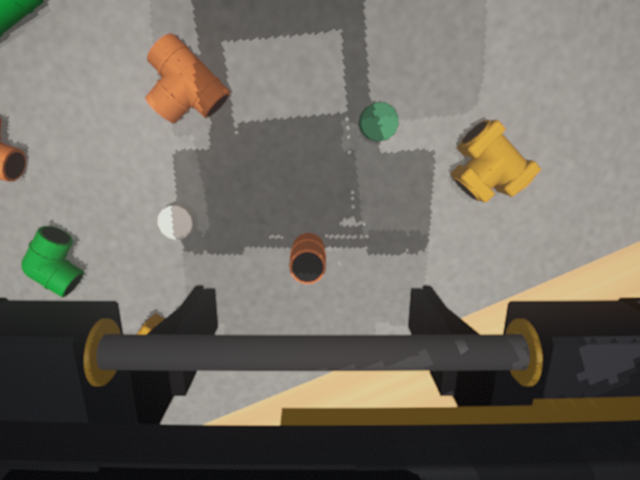

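The wrist view shows the coupling rim at (308,260) and the copper tee at upper left. The tee's run goes from about (164,46) to (215,98), and its branch points to (162,108).

```bash
python3 - <<'E'
from h import *
c=load('w1'); print(w(c,[(308,261),(164,47),(215,98),(163,108),(379,121)],[.044,.0125,.0125,.0125,.016]).round(4))
E
```

```text
[[ 0.6003 -0.1118  0.044 ]
 [ 0.4381 -0.1372  0.0125]
 [ 0.4802 -0.1227  0.0125]
 [ 0.4703 -0.1573  0.0125]
 [ 0.5408 -0.0308  0.016 ]]
```

step_arm([
  [-0.027,-0.016,0.2,0,0,0.003,-1],
  [-0.027,-0.016,0.384,0,0,0.003,-1],
  [-0.027,-0.016,0.384,0,0,0.003,-1],
  [-0.027,-0.016,0.384,0,0,0.003,-1],
  [-0.027,-0.016,0.384,0,0,0.003,-1],
  [-0.027,-0.016,0.384,0,0,0.003,-1],
])

```text
time_s: 2.62
position: [0.602, -0.1151, 0.0375]
tcp_rot: [[-0.9, 0.436, 0.002], [0.436, 0.9, -0.001], [-0.002, 0.0, -1.0]]
force: [0.1, -0.6, -0.1]
opening: 0.999
grasp_force: 0.0
```

step_arm([
  [0,0,0,0,0,0,0.9],
  [0,0,0,0,0,0,0.9],
  [0,0,0,0,0,0,0.9],
  [0,0,0,0,0,0,0.9],
  [0,0,0,0,0,0,0.9],
  [0,0,0,0,0,0,0.9],
  [0,0,0,0,0,0,0.9],
  [0,0,0,0,0,0,0.9],
])

```text
time_s: 3.28
position: [0.601, -0.1155, 0.0359]
tcp_rot: [[-0.899, 0.437, -0.0], [0.437, 0.899, 0.0], [0.0, -0.0, -1.0]]
force: [-0.8, 0.2, -0.7]
opening: 0.48
grasp_force: 0.0
```

step_arm([
  [0,0,0,0,0,0,0.9],
  [0,0,0,0,0,0,0.9],
  [0,0,0,0,0,0,0.9],
  [0,0,0,0,0,0,0.9],
  [0,0,0,0,0,0,0.9],
  [0,0,0,0,0,0,0.9],
  [0,0,0,0,0,0,0.9],
  [0,0,0,0,0,0,0.9],
])

```text
time_s: 3.95
position: [0.601, -0.1155, 0.0358]
tcp_rot: [[-0.9, 0.437, -0.0], [0.437, 0.9, 0.0], [0.0, -0.0, -1.0]]
force: [0.2, 0.9, 0.3]
opening: 0.275
grasp_force: 30.0
```

step_arm([
  [0,0,-0.1,0,0,0,0.9],
  [0,0,-0.2,0,0,0,0.9],
  [0,0,-0.3,0,0,0,0.9],
  [0,0,-0.35,0,0,0,0.9],
  [0,0,-0.35,0,0,0,0.9],
  [0,0,-0.35,0,0,0,0.9],
])

```text
time_s: 4.45
position: [0.6014, -0.1156, 0.1417]
tcp_rot: [[-0.9, 0.437, 0.002], [0.437, 0.9, -0.001], [-0.002, 0.0, -1.0]]
force: [0.4, 0.7, -1.1]
opening: 0.277
grasp_force: 30.0
```

```bash
python3 go.py .6029 .2732 .140 64.2  .6029 .2732 .045 64.2
```

```text
[0.5617 1.1679 0.0046] [ 0.0002  0.0026 -0.0023]
[0.5624 1.1679 0.3213] [ 0.0002  0.0026 -0.0023]
4.45 [ 0.6014 -0.1156  0.1417] 0.277
```

step_arm([
  [0.06,0.12,0,0,0,0,0.9],
  [0.12,0.24,0,0,0,0,0.9],
  [0.18,0.36,0,0,0,0,0.9],
  [0.24,0.48,0,0,0,0,0.9],
  [0.3,0.6,0,0,0,0,0.9],
  [0.36,0.72,0,0,0,0,0.9],
  [0.42,0.84,0,0,0,0,0.9],
  [0.45,0.95,0,0,0,0,0.9],
])

```text
time_s: 5.12
position: [0.6008, 0.2025, 0.1383]
tcp_rot: [[-0.9, 0.436, -0.007], [0.436, 0.9, -0.0], [0.006, -0.003, -1.0]]
force: [0.4, -0.1, -0.3]
opening: 0.28
grasp_force: 30.0
```

step_arm([
  [0.05,0.1,0,0,0,0,0.9],
  [0.1,0.2,0,0,0,0,0.9],
  [0.11,0.22,0,0,0,0,0.9],
  [0.11,0.22,0,0,0,0,0.9],
  [0.11,0.22,0,0,0,0,0.9],
])

```text
time_s: 5.53
position: [0.602, 0.2733, 0.1389]
tcp_rot: [[-0.9, 0.436, -0.003], [0.436, 0.9, -0.002], [0.002, -0.003, -1.0]]
force: [-0.0, -0.5, -0.3]
opening: 0.277
grasp_force: 30.0
```

```bash
python3 go.py  .6029 .2732 .0445 64.2;python3 - <<'E'
from h import *
snap('side','s1');snap('wrist','w2')
a=cv2.imread('pics/s1.png')[100:260,180:420];b=cv2.imread('pics/w2.png')
cv2.imwrite('pics/c1.png',np.hstack([cv2.resize(a,(400,267)),cv2.resize(b,(356,267))]))
E
```

```text
[-0.0035  0.0018  0.3148] [-0.0038 -0.003  -0.0007]
5.5333 [0.602  0.2733 0.1389] 0.277
```

View pics/c1.png

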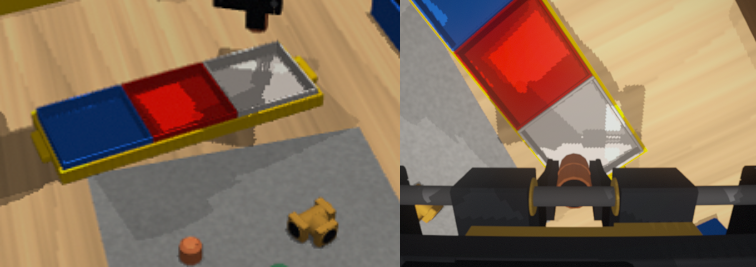

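The coupling hangs upright between the jaws over the white bin, so I'll lower it.

step_arm([
  [0,0,0.1,0,0,0,0.9],
  [0,0,0.2,0,0,0,0.9],
  [0,0,0.29,0,0,0,0.9],
  [0,0,0.315,0,0,0,0.9],
  [0,0,0.315,0,0,0,0.9],
  [0,0,0.315,0,0,0,0.9],
  [0,0,0.315,0,0,0,0.9],
])

```text
time_s: 6.22
position: [0.6044, 0.273, 0.0474]
tcp_rot: [[-0.899, 0.438, 0.002], [0.438, 0.899, 0.0], [-0.001, 0.001, -1.0]]
force: [-0.6, 0.5, -1.1]
opening: 0.273
grasp_force: 30.0
```

step_arm([
  [0,0,0,0,0,0,0.2],
  [0,0,0,0,0,0,0],
  [0,0,0,0,0,0,-0.2],
  [0,0,0,0,0,0,-0.2],
  [0,0,0,0,0,0,-0.2],
  [0,0,0,0,0,0,-0.2],
  [0,0,0,0,0,0,-0.2],
  [0,0,0,0,0,0,-0.2],
])

```text
time_s: 6.88
position: [0.6032, 0.2737, 0.0463]
tcp_rot: [[-0.9, 0.437, -0.0], [0.437, 0.9, -0.0], [0.0, -0.0, -1.0]]
force: [1.0, -0.2, -0.1]
opening: 0.598
grasp_force: 0.0
```

step_arm([
  [0,0,-0.1,0,0,0,-0.2],
  [0,0,-0.2,0,0,0,-0.2],
  [0,0,-0.3,0,0,0,-0.2],
  [0,0,-0.3,0,0,0,-0.2],
  [0,0,-0.3,0,0,0,-0.2],
])

```text
time_s: 7.3
position: [0.6048, 0.2741, 0.1388]
tcp_rot: [[-0.9, 0.437, 0.005], [0.437, 0.9, 0.001], [-0.004, 0.003, -1.0]]
force: [0.1, -0.3, 0.5]
opening: 0.598
grasp_force: 0.0
```

```bash
python3 go.py .4583 -.1363 .14 18;python3 - <<'E'
from h import *
snap('side','s2');snap('wrist','w3')
a=cv2.imread('pics/s2.png')[100:260,180:420];b=cv2.imread('pics/w3.png')
cv2.imwrite('pics/c2.png',np.hstack([cv2.resize(a,(400,267)),cv2.resize(b,(356,267))]))
E
```

```text
[-0.1585 -1.4439 -0.0082] [0.006  0.003  1.0244]
7.3 [0.6048 0.2741 0.1388] 0.598
```

View pics/c2.png

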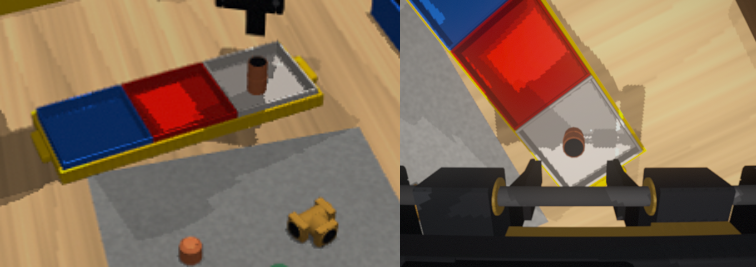

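The coupling stands in the middle of the white bin. Next is the tee; the shift goes in two calls, and the turn goes in the second along the tool's current axes.

step_arm([
  [-0.1,-0.9,0,0,0,0,-1],
  [-0.1,-0.9,0,0,0,0,-1],
  [-0.1,-0.9,0,0,0,0,-1],
  [-0.1,-0.9,0,0,0,0,-1],
  [-0.1,-0.9,0,0,0,0,-1],
  [-0.1,-0.9,0,0,0,0,-1],
  [-0.1,-0.9,0,0,0,0,-1],
  [-0.1,-0.9,0,0,0,0,-1],
])

```text
time_s: 8.07
position: [0.5094, 0.0143, 0.1348]
tcp_rot: [[-0.897, 0.441, -0.006], [0.441, 0.897, 0.0], [0.005, -0.003, -1.0]]
force: [-0.1, -0.2, 0.1]
opening: 0.992
grasp_force: 0.0
```

step_arm([
  [-0.06,-0.54,0,0,0,0.99,-1],
  [-0.06,-0.54,0,0,0,0.99,-1],
  [-0.06,-0.54,0,0,0,0.99,-1],
  [-0.06,-0.54,0,0,0,0.99,-1],
  [-0.06,-0.54,0,0,0,0.99,-1],
  [-0.06,-0.54,0,0,0,0.99,-1],
  [-0.06,-0.54,0,0,0,0.99,-1],
  [-0.06,-0.54,0,0,0,0.99,-1],
])

```text
time_s: 8.73
position: [0.4574, -0.1354, 0.1353]
tcp_rot: [[-0.334, 0.943, -0.002], [0.943, 0.334, 0.001], [0.002, -0.001, -1.0]]
force: [0.1, -0.2, 0.8]
opening: 1.005
grasp_force: 0.0
```

```bash
python3 go.py .4583 -.1363 .0285 18;python3 - <<'E'
from h import *
snap('wrist','w4')
E
```

```text
[-0.0046  0.0025  0.3561] [-0.0018 -0.0025  0.0332]
8.7333 [ 0.4574 -0.1354  0.1353] 1.005
```

View pics/w4.png

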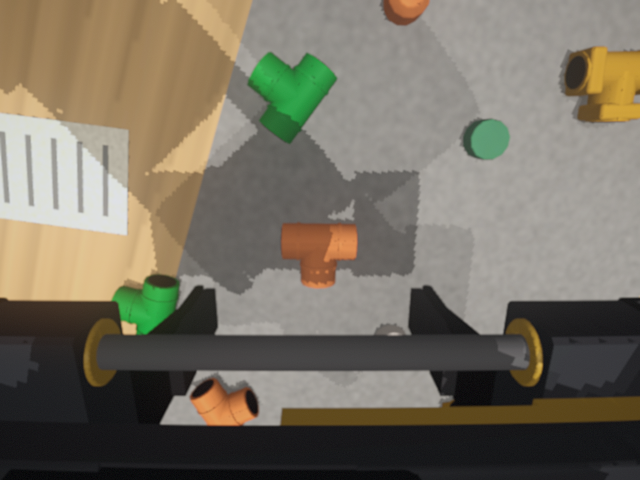

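The tee's run, (282,242) to (356,242), lies parallel to the closing line. Its branch ends at (318,286).

```bash
python3 - <<'E'
from h import *
c=load('w4'); t=w(c,[(282,242),(356,241),(318,285),(225,400)],np.full(4,.0125));print(t.round(4),(t[0]+t[1])/2)
E
```

```text
[[ 0.4377 -0.1406  0.0125]
 [ 0.4855 -0.1229  0.0125]
 [ 0.4718 -0.1623  0.0125]
 [ 0.4358 -0.279   0.0125]] [ 0.4615762  -0.13172559  0.0125    ]
```

step_arm([
  [-0.008,0.008,0.13,0,0,0,-1],
  [-0.008,0.008,0.26,0,0,0,-1],
  [-0.008,0.008,0.34,0,0,0,-1],
  [-0.008,0.008,0.355,0,0,0,-1],
  [-0.008,0.008,0.355,0,0,0,-1],
  [-0.008,0.008,0.355,0,0,0,-1],
  [-0.008,0.008,0.355,0,0,0,-1],
])

```text
time_s: 9.37
position: [0.4617, -0.1375, 0.0311]
tcp_rot: [[-0.335, 0.942, 0.002], [0.942, 0.335, -0.001], [-0.002, 0.002, -1.0]]
force: [-0.5, -0.5, 0.1]
opening: 0.998
grasp_force: 0.0
```

step_arm([
  [0,0,0,0,0,0,0.5],
  [0,0,0,0,0,0,0.5],
  [0,0,0,0,0,0,0.5],
  [0,0,0,0,0,0,0.5],
  [0,0,0,0,0,0,0.5],
  [0,0,0,0,0,0,0.5],
  [0,0,0,0,0,0,0.5],
  [0,0,0,0,0,0,0.5],
])

```text
time_s: 10.03
position: [0.4609, -0.1374, 0.03]
tcp_rot: [[-0.334, 0.942, 0.0], [0.942, 0.334, -0.0], [-0.0, 0.0, -1.0]]
force: [-0.9, -0.2, 2.4]
opening: 0.574
grasp_force: 30.0
```

step_arm([
  [0,0,0,0,0,0,0.5],
  [0,0,0,0,0,0,0.5],
  [0,0,0,0,0,0,0.5],
  [0,0,0,0,0,0,0.5],
])

```text
time_s: 10.37
position: [0.4609, -0.1374, 0.03]
tcp_rot: [[-0.334, 0.942, 0.0], [0.942, 0.334, -0.0], [-0.0, 0.0, -1.0]]
force: [0.1, 0.1, 3.3]
opening: 0.566
grasp_force: 30.0
```

step_arm([
  [0,0,-0.1,0,0,0,0.5],
  [0,0,-0.2,0,0,0,0.5],
  [0,0,-0.3,0,0,0,0.5],
  [0,0,-0.36,0,0,0,0.5],
  [0,0,-0.36,0,0,0,0.5],
  [0,0,-0.36,0,0,0,0.5],
  [0,0,-0.36,0,0,0,0.5],
])

```text
time_s: 10.95
position: [0.46, -0.1369, 0.137]
tcp_rot: [[-0.334, 0.942, -0.002], [0.942, 0.334, 0.001], [0.002, -0.001, -1.0]]
force: [0.5, -0.5, -1.1]
opening: 0.577
grasp_force: 30.0
```

```bash
python3 go.py .387 .236 .14 54.7;python3 - <<'E'
from h import *
snap('side','s3');snap('wrist','w5')
a=cv2.imread('pics/s3.png')[180:340,200:440];b=cv2.imread('pics/w5.png')
cv2.imwrite('pics/c3.png',np.hstack([cv2.resize(a,(400,267)),cv2.resize(b,(356,267))]))
E
```

```text
[ 1.2529  0.1866 -0.0084] [-0.0011 -0.0025 -0.7813]
10.95 [ 0.46   -0.1369  0.137 ] 0.577
```

View pics/c3.png

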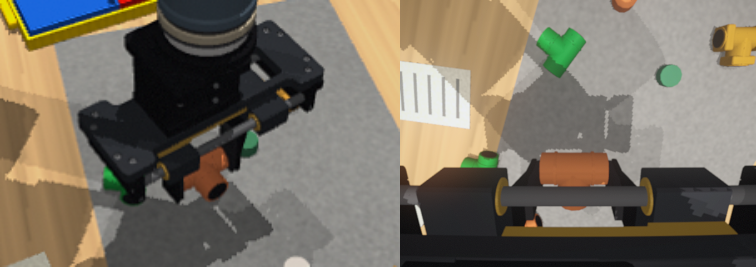

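The tee is gripped level over its two ends, so I'll carry it to the blue bin.

step_arm([
  [0.1,0.03,0,0,0,0,0.5],
  [0.22,0.06,0,0,0,0,0.5],
  [0.34,0.09,0,0,0,0,0.5],
  [0.46,0.12,0,0,0,0,0.5],
  [0.58,0.15,0,0,0,0,0.5],
  [0.7,0.17,0,0,0,0,0.5],
  [0.8,0.18,0,0,0,0,0.5],
  [0.8,0.18,0,0,0,0,0.5],
])

```text
time_s: 11.72
position: [0.4277, 0.1111, 0.1365]
tcp_rot: [[-0.34, 0.941, -0.006], [0.941, 0.34, 0.001], [0.003, -0.005, -1.0]]
force: [0.0, -0.6, -1.7]
opening: 0.574
grasp_force: 30.0
```

step_arm([
  [0.1,0,0,0,0,-0.1,0.5],
  [0.2,0,0,0,0,-0.22,0.5],
  [0.3,0,0,0,0,-0.35,0.5],
  [0.4,0,0,0,0,-0.5,0.5],
  [0.45,0.01,0,0,0,-0.65,0.5],
  [0.45,0.01,0,0,0,-0.78,0.5],
  [0.45,0.01,0,0,0,-0.78,0.5],
  [0.45,0.01,0,0,0,-0.78,0.5],
])

```text
time_s: 12.38
position: [0.3887, 0.2347, 0.137]
tcp_rot: [[-0.814, 0.581, -0.002], [0.581, 0.814, -0.001], [0.001, -0.002, -1.0]]
force: [0.3, -0.5, -2.4]
opening: 0.57
grasp_force: 30.0
```

```bash
python3 go.py .387 .236 .0385 54.7
```

```text
[0.0068 0.0006 0.3283] [-0.0022 -0.0014 -0.0044]
12.3833 [0.3887 0.2347 0.137 ] 0.57
```

step_arm([
  [0,0,0.1,0,0,0,0.5],
  [0,0,0.2,0,0,0,0.5],
  [0,0,0.28,0,0,0,0.5],
  [0,0,0.33,0,0,0,0.5],
  [0,0,0.33,0,0,0,0.5],
  [0,0,0.33,0,0,0,0.5],
  [0,0,0.33,0,0,0,0.5],
  [0,0,0.33,0,0,0,0.5],
])

```text
time_s: 13.05
position: [0.3896, 0.2348, 0.0393]
tcp_rot: [[-0.815, 0.58, 0.001], [0.58, 0.815, 0.0], [-0.0, 0.001, -1.0]]
force: [0.7, -0.6, -1.4]
opening: 0.573
grasp_force: 30.0
```

step_arm([
  [0,0,0,0,0,0,-0.3],
  [0,0,0,0,0,0,-0.5],
  [0,0,0,0,0,0,-0.5],
  [0,0,0,0,0,0,-0.5],
  [0,0,0,0,0,0,-0.5],
  [0,0,0,0,0,0,-0.5],
])

```text
time_s: 13.55
position: [0.3892, 0.2352, 0.039]
tcp_rot: [[-0.816, 0.579, 0.0], [0.579, 0.816, 0.0], [-0.0, 0.0, -1.0]]
force: [-0.4, 0.1, -0.3]
opening: 0.743
grasp_force: 0.0
```

step_arm([
  [0,0,-0.1,0,0,0,-0.5],
  [0,0,-0.2,0,0,0,-0.5],
  [0,0,-0.33,0,0,0,-0.5],
  [0,0,-0.33,0,0,0,-1],
  [0,0,-0.33,0,0,0,-1],
  [0,0,-0.33,0,0,0,-1],
])

```text
time_s: 14.05
position: [0.3887, 0.2351, 0.1379]
tcp_rot: [[-0.816, 0.579, 0.0], [0.579, 0.816, 0.0], [-0.0, 0.0, -1.0]]
force: [-0.1, -0.5, 0.3]
opening: 0.898
grasp_force: 0.0
```

```bash
python3 go.py .4345 -.2845 .14 45.3;python3 - <<'E'
from h import *
snap('wrist','w6')
E
```

```text
[-1.1265 -1.3242 -0.0071] [1.000e-04 1.000e-04 2.077e-01]
14.05 [0.3887 0.2351 0.1379] 0.898
```

View pics/w6.png

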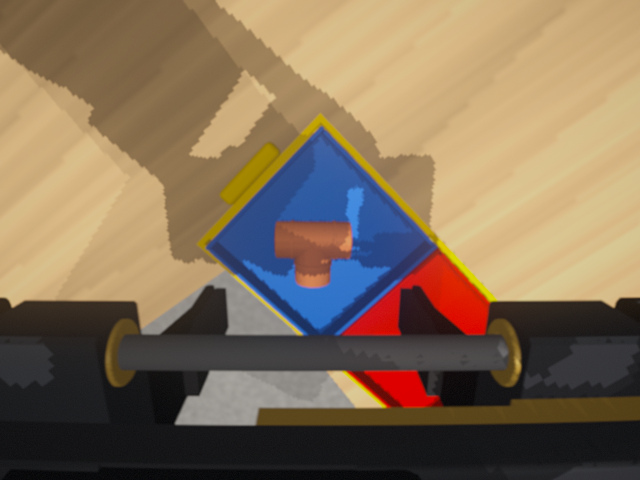

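The tee lies flat near the middle of the blue bin. Next is the elbow.

step_arm([
  [-0.6,-0.7,0,0,0,0,-1],
  [-0.6,-0.7,0,0,0,0,-1],
  [-0.6,-0.7,0,0,0,0,-1],
  [-0.6,-0.7,0,0,0,0,-1],
  [-0.6,-0.7,0,0,0,0,-1],
  [-0.6,-0.7,0,0,0,0,-1],
  [-0.6,-0.7,0,0,0,0,-1],
  [-0.6,-0.7,0,0,0,0,-1],
])

```text
time_s: 14.77
position: [0.4158, -0.0451, 0.1366]
tcp_rot: [[-0.812, 0.584, 0.001], [0.584, 0.812, -0.001], [-0.001, -0.001, -1.0]]
force: [0.5, -0.2, -0.3]
opening: 1.003
grasp_force: 0.0
```

step_arm([
  [-0.52,-0.62,0,0,0,0.2,-1],
  [-0.52,-0.62,0,0,0,0.2,-1],
  [-0.52,-0.62,0,0,0,0.2,-1],
  [-0.52,-0.62,0,0,0,0.2,-1],
  [-0.52,-0.62,0,0,0,0.2,-1],
  [-0.52,-0.62,0,0,0,0.2,-1],
  [-0.52,-0.62,0,0,0,0.2,-1],
  [-0.52,-0.62,0,0,0,0.2,-1],
])

```text
time_s: 15.43
position: [0.4336, -0.2829, 0.1363]
tcp_rot: [[-0.713, 0.701, -0.002], [0.701, 0.713, 0.002], [0.003, 0.0, -1.0]]
force: [-1.2, 1.1, 0.1]
opening: 0.997
grasp_force: 0.0
```

```bash
python3 go.py .4345 -.2845 .14 45.3;python3 - <<'E'
from h import *
snap('wrist','w7')
E
```

```text
[-0.0058 -0.0015 -0.0125] [ 0.0004 -0.0034  0.0041]
15.4333 [ 0.4336 -0.2829  0.1363] 0.997
```

View pics/w7.png

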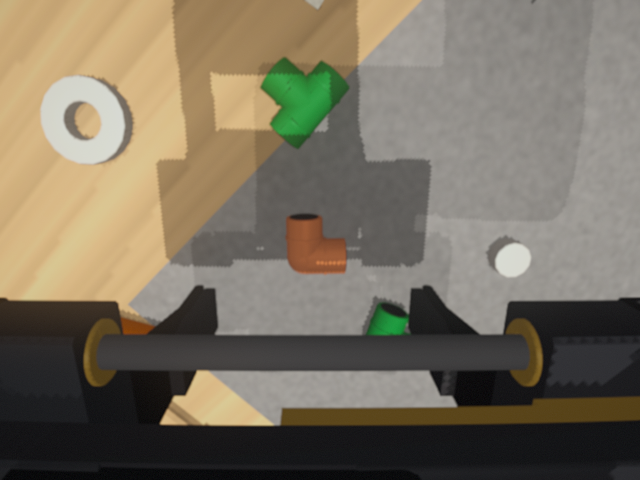

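The elbow's x tube, mouth at (346,255), lies along the closing line. The outside of its bend is at (288,258), and its y tube mouth is at (304,215). The green elbow is at (388,320), clear of the finger path.

```bash
python3 - <<'E'
from h import *
c=load('w7'); t=w(c,[(288,256),(346,255),(305,217)],np.full(3,.0125));print(t.round(4),(t[0]+t[1])/2,np.linalg.norm(t[1]-t[0]), (t[2]-(t[0]+t[1])/2))
E
python3 go.py .436 -.284 .0285 45.3
```

```text
[[ 0.4283 -0.3012  0.0125]
 [ 0.4562 -0.2717  0.0125]
 [ 0.4168 -0.273   0.0125]] [ 0.44223123 -0.28643869  0.0125    ] 0.040560588713417764 [-0.02539428  0.01339983  0.        ]
[-1.65e-02 -3.00e-04  3.59e-01] [ 0.0006 -0.0063  0.0063]
15.4833 [ 0.4329 -0.2809  0.1362] 1.003
```

step_arm([
  [-0.016,0,0.13,0,0,0.005,-1],
  [-0.016,0,0.26,0,0,0.005,-1],
  [-0.016,0,0.33,0,0,0.005,-1],
  [-0.016,0,0.356,0,0,0.005,-1],
  [-0.016,0,0.356,0,0,0.005,-1],
  [-0.016,0,0.356,0,0,0.005,-1],
  [-0.016,0,0.356,0,0,0.005,-1],
  [-0.016,0,0.356,0,0,0.005,-1],
])

```text
time_s: 16.15
position: [0.4382, -0.2859, 0.0326]
tcp_rot: [[-0.713, 0.702, 0.002], [0.701, 0.713, -0.002], [-0.003, -0.0, -1.0]]
force: [-0.5, -0.3, 0.0]
opening: 0.997
grasp_force: 0.0
```

```bash
python3 go.py .436 -.2848 .0285 45.3
```

```text
[ 0.0078 -0.0025  0.0137] [-0.      0.0036  0.0034]
16.15 [ 0.4382 -0.2859  0.0326] 0.997
```

step_arm([
  [0.003,0,0.008,0,0,0,0.5],
  [0.003,0,0.008,0,0,0,0.5],
  [0.003,0,0.008,0,0,0,0.5],
  [0.003,0,0.008,0,0,0,0.5],
  [0.003,0,0.008,0,0,0,0.5],
  [0.003,0,0.008,0,0,0,0.5],
  [0.003,0,0.008,0,0,0,0.5],
  [0.003,0,0.008,0,0,0,0.5],
])

```text
time_s: 16.82
position: [0.4367, -0.285, 0.0286]
tcp_rot: [[-0.712, 0.702, -0.0], [0.702, 0.712, 0.0], [0.0, 0.0, -1.0]]
force: [0.7, 0.2, -0.3]
opening: 0.48
grasp_force: 0.0
```

step_arm([
  [0,0,0,0,0,0,0.6],
  [0,0,0,0,0,0,0.6],
  [0,0,0,0,0,0,0.6],
  [0,0,0,0,0,0,0.6],
  [0,0,0,0,0,0,0.6],
  [0,0,0,0,0,0,0.6],
])

```text
time_s: 17.32
position: [0.4367, -0.285, 0.0287]
tcp_rot: [[-0.712, 0.702, -0.0], [0.702, 0.712, 0.0], [0.0, -0.0, -1.0]]
force: [-0.7, -0.0, -0.6]
opening: 0.459
grasp_force: 30.0
```

step_arm([
  [0,0,-0.1,0,0,0,0.6],
  [0,0,-0.2,0,0,0,0.6],
  [0,0,-0.3,0,0,0,0.6],
  [0,0,-0.36,0,0,0,0.6],
  [0,0,-0.36,0,0,0,0.6],
  [0,0,-0.36,0,0,0,0.6],
  [0,0,-0.36,0,0,0,0.6],
])

```text
time_s: 17.9
position: [0.4362, -0.2844, 0.136]
tcp_rot: [[-0.712, 0.702, -0.001], [0.702, 0.712, 0.001], [0.002, 0.0, -1.0]]
force: [-0.6, 0.0, -1.0]
opening: 0.457
grasp_force: 30.0
```

```bash
python3 go.py .496 .2555 .14 54.7;python3 - <<'E'
from h import *
snap('side','s4');snap('wrist','w8')
a=cv2.imread('pics/s4.png')[280:440,200:440];b=cv2.imread('pics/w8.png')
cv2.imwrite('pics/c4.png',np.hstack([cv2.resize(a,(400,267)),cv2.resize(b,(356,267))]))
E
```

```text
[ 1.1213  1.4219 -0.0114] [ 2.000e-04 -2.100e-03 -2.063e-01]
17.9 [ 0.4362 -0.2844  0.136 ] 0.457
```

View pics/c4.png

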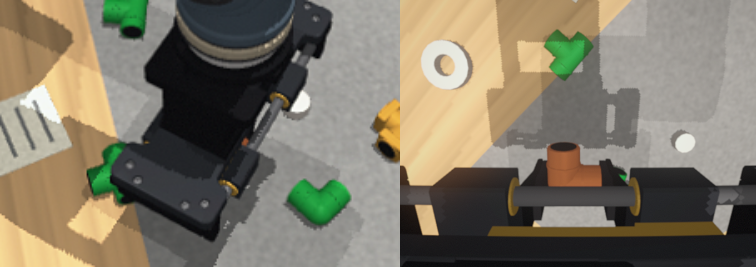

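The elbow is gripped and level (opening 0.457, about 40 mm). I'll carry it to the red bin.

step_arm([
  [0.06,0.08,0,0,0,0,0.6],
  [0.14,0.18,0,0,0,0,0.6],
  [0.22,0.28,0,0,0,0,0.6],
  [0.3,0.38,0,0,0,0,0.6],
  [0.38,0.48,0,0,0,0,0.6],
  [0.46,0.58,0,0,0,0,0.6],
  [0.54,0.68,0,0,0,0,0.6],
  [0.62,0.78,0,0,0,0,0.6],
])

```text
time_s: 18.67
position: [0.4676, 0.0141, 0.1354]
tcp_rot: [[-0.712, 0.702, -0.003], [0.702, 0.712, 0.001], [0.002, -0.002, -1.0]]
force: [0.1, 0.1, -0.6]
opening: 0.46
grasp_force: 30.0
```

step_arm([
  [0.08,0.1,0,0,0,-0.05,0.6],
  [0.16,0.2,0,0,0,-0.1,0.6],
  [0.24,0.3,0,0,0,-0.15,0.6],
  [0.32,0.42,0,0,0,-0.2,0.6],
  [0.4,0.53,0,0,0,-0.2,0.6],
  [0.47,0.6,0,0,0,-0.2,0.6],
  [0.5,0.64,0,0,0,-0.2,0.6],
  [0.5,0.64,0,0,0,-0.2,0.6],
])

```text
time_s: 19.33
position: [0.496, 0.2576, 0.1352]
tcp_rot: [[-0.816, 0.578, -0.001], [0.578, 0.816, 0.001], [0.001, -0.0, -1.0]]
force: [0.4, -0.1, -0.1]
opening: 0.459
grasp_force: 30.0
```

```bash
python3 go.py .496 .2555 .037 54.7
```

```text
[-0.0043 -0.0056  0.3275] [-0.     -0.0013 -0.0007]
19.3333 [0.496  0.2576 0.1352] 0.459
```

step_arm([
  [0,0,0.1,0,0,0,0.6],
  [0,0,0.2,0,0,0,0.6],
  [0,0,0.28,0,0,0,0.6],
  [0,0,0.33,0,0,0,0.6],
  [0,0,0.33,0,0,0,0.6],
  [0,0,0.33,0,0,0,0.6],
  [0,0,0.33,0,0,0,0.6],
  [0,0,0.33,0,0,0,0.6],
])

```text
time_s: 20.0
position: [0.4965, 0.2537, 0.0377]
tcp_rot: [[-0.813, 0.582, -0.0], [0.582, 0.813, -0.0], [0.0, -0.0, -1.0]]
force: [-1.1, 1.2, -0.9]
opening: 0.458
grasp_force: 30.0
```

step_arm([
  [0,0,0,0,0,0,-0.1],
  [0,0,0,0,0,0,-0.4],
  [0,0,0,0,0,0,-0.4],
  [0,0,0,0,0,0,-0.4],
  [0,0,0,0,0,0,-0.4],
  [0,0,0,0,0,0,-0.4],
  [0,0,0,0,0,0,-0.4],
])

```text
time_s: 20.58
position: [0.4965, 0.2543, 0.0378]
tcp_rot: [[-0.813, 0.582, 0.0], [0.582, 0.813, 0.0], [-0.0, 0.0, -1.0]]
force: [0.4, -1.1, -0.4]
opening: 0.697
grasp_force: 0.0
```

step_arm([
  [0,0,-0.1,0,0,0,-0.4],
  [0,0,-0.2,0,0,0,-0.4],
  [0,0,-0.3,0,0,0,-0.4],
  [0,0,-0.4,0,0,0,-0.4],
  [0,0,-0.5,0,0,0,-0.4],
  [0,0,-0.5,0,0,0,-0.4],
  [0,0,-0.5,0,0,0,-0.4],
])

```text
time_s: 21.17
position: [0.4975, 0.2546, 0.1896]
tcp_rot: [[-0.813, 0.582, 0.005], [0.582, 0.813, 0.001], [-0.003, 0.004, -1.0]]
force: [-0.8, 0.1, -0.5]
opening: 0.698
grasp_force: 0.0
```

```bash
python3 - <<'E'
from h import *
snap('side','s5');snap('wrist','w9')
a=cv2.imread('pics/s5.png')[100:367,180:420];b=cv2.imread('pics/w9.png')
cv2.imwrite('pics/c5.png',np.hstack([cv2.resize(a,(300,334)),cv2.resize(b,(445,334))]))
print(read_state()['force'])
E
```

```text
[-0.62332737 -0.4341739  -0.19842291]
```

View pics/c5.png

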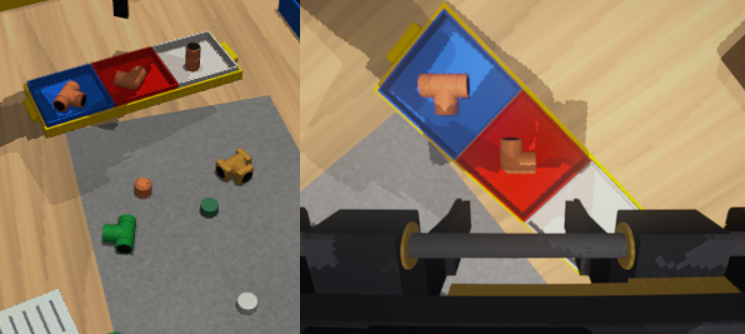

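The tee is flat in blue, the elbow flat in red and the coupling upright in white. The look-alikes in view haven't moved, and the arm is clear.

```bash
python3 -c "
from rig import *
print(hand_in())"
```

```text
the job is handed in; nothing more can be done
None
```

The copper kit is made up and handed in at about 21 s: tee flat in blue, elbow flat in red, coupling upright in white, and no look-alike touched; no verdict was returned.

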